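# Unlatch the lockbox and hold its lid half open

### The arm

A 7-joint arm with a two-finger parallel gripper is mounted at the origin on the work surface. World frame = base frame: x ahead of the robot, y to its left, z up, the work surface at z = 0. Lengths are in m, angles in degrees, forces in N, time in s.
With the tool pointing down it reaches from about 0.425 to 0.875 m from the base axis. Payload 4.7 kg.
Tool frame: the origin (TCP) lies on the centre line of the jaws, within the pads' length; the fingertips stand 14 mm ahead of it and the grasp point (between the pads) lies 5 mm behind it; z points along the fingers, y is the line along which they close (so a half turn about z gives the same grasp; the last joint's range is limited). The gripper opens to 87 mm and grips with 3 to 60 N. Pads are 19 mm wide; open, the fingers measure 117 mm over their backs; the gripper's body (75 mm by 190 mm) begins 51 mm behind the grasp point.
Start: joints at [-74.651, 18.392, -4.016, 83.108, 1.295, 78.541, -3.26], TCP at [0.163, 0.629, 0.237] pointing down, gripper open.
Joint ranges: [-163.93, 163.93], [-17.29, 119.83], [-79.2, 71.16], [3.27, 140.29], [-89.18, 269.18], [5.43, 117.66], [-154.24, 154.24]. Speed limits (degrees/s): [147.25, 147.25, 180, 180, 180, 180, 180].

### API

Orientations are given as [roll, pitch, yaw] about the fixed x, y, z axes, in that order (R = Rz(yaw) Ry(pitch) Rx(roll)).
In Python, from cell import env gives the robot as it stands.
- The arm moves only by the tool jog_arm, never from a script. Its argument "motion" is a list that holds one entry, the list of rows, each a list of 7 numbers: the shift along the tool's x, y, z in units of 0.1 m (1.0 is 0.1 m), then the turn, a rotation vector about the tool's x, y, z in units of 180 degrees (1.0 is 180 degrees), then the closure, from 0 (fully open) to 1 (shut). A call has 1 to 5 rows; each row is the pose to reach, as a shift and turn from the pose commanded when the call began, along the tool's axes at that moment, turning the shorter way round; what a row does not reach only later rows make up. A row lasts 1/10 s, in which the tool goes at most 50 mm and 8.59 degrees, less where a joint would pass 70% of its speed; a pose out of reach is approached as far as the arm can. A call with a number of a shift or a turn outside -1 to 1 is refused whole. A call with a gripper value outside its range is refused whole. The fingers move at their own pace and stop on an object; "grip_force" is the grip in N (left out, the last holds). Time passes only in rows, so rows that repeat a pose let the fingers close. It gives the time, the measured TCP pose, the force, the opening and the grip force at its end, in the units of the state.
- env.get_obs(): the state, without advancing time (a new reading comes with each control period).
- env.read_camera(name): name is "scene" or "top"; returns (picture, depth): 400x640x3 uint8, red, green, blue; 400x640 float32, m along the optical axis (not along the pixel's ray), 0 where there is no reading.
- env.camera_info(name): a dict with "camera_matrix" (3x3 intrinsics, pixels), "origin" and "orientation" of the camera in the world. Camera axes: x right, y down, z forward; pixel columns grow to the right and rows downward; lengths in m; the calibration is good to about 2 mm. A picture is of the moment at which its call begins. camera_info takes no time and is no camera call.
- env.sign_off(): hands the job in; it is judged then, once.
The state is a dict: "time_s": time; "qpos": joint angles; "joint_velocities": joint speeds; "effort": joint torques, N m; "tool_pos": TCP position; "tool_rot": TCP orientation; "force": force on the tool from outside, world axes, zero at the start; "wrist_torque": the same for the moment, N m; "grip_width": finger opening in m; "grasp_force": force on a finger pad.
Only numpy, scipy, OpenCV 4.12 (cv2) and the standard library are available. Lean on these libraries where they do the work, as an engineer would, in place of code of your own. Each camera call takes 0.05 s, during which the arm holds its last target. There are 200 camera calls.

### The job

A colleague needs both hands free to sort the keys in the steel lockbox: turn its latch clockwise (seen from above) until the latch bar lies parallel to the box's front edge, then lift the lid to 50 degrees from closed and keep holding it there. The lid falls shut by itself, so the program finishes with the gripper still holding the lid at that angle. Leave the other things on the counter where they are.

Things in the scene. Friction and masses are not known exactly. Their poses are not given: they have to be found in the camera images.
- lockbox: Grey steel lockbox screwed to the counter, 140 (x, depth) x 200 (y, width) x 74 mm high without lid. Origin: centre of its underside, on the counter. Its -x side is the front (to the robot), with the latch and the lid's disc; +y is its left as the robot sees it. Place and yaw vary.
- lid (a joint): Angle of the flat steel lid (140 x 200 x 6 mm, 0.25 to 0.5 kg; closed, its top lies 80.5 mm above the counter), rad: 0 closed, grows as the front edge rises; 50 degrees is 0.873. Limit 1.9. No spring and almost no friction: below about 1.5 rad it falls shut when let go. While the latch bar lies over it, it cannot rise more than a few mm.
- lid_hinge (a point): Point in the middle of the hinge line, which runs along the box's y axis on the far (+x) top rim: 70 mm behind the box's origin and 74.5 mm above the counter.
- lid_disc (a point): Centre of the lid's grip: an upright black disc, 34 mm diameter, 12 mm thick, flat faces to the box's +y and -y, on a 10 mm wide stem, centre 32 mm in front of the lid's edge. Closed, it is at (-172, -45, +3) mm from lid_hinge in the box's axes, 77.5 mm above the counter. Pinch it from above, fingers closing along the box's y; it can turn between the finger pads.
- latch (a joint): Latch angle (rad): 0 when the bar's long end points from the post straight to the hinge, across the lid's edge; grows clockwise seen from above; 1.571 when the bar is parallel to the box's front edge, long end to the right (-y). Range 0 to 2.0, starts at 0.15 to 0.45. Light friction (0.06 N m), stays where left. The bar clears the lid from about 1.35.
- latch_grip (a point): Point on the latch's upright axis, 106 mm above the counter; in the box's frame (-86, +65, +106) mm. The bar, 52 x 12 x 6 mm, lies 82 to 88 mm above the counter, reaching 30 mm from the axis at its long end, 22 mm at the other. On it stands the thumb wing: 38 mm along the bar, centred on the axis, 10 mm thick, 88 to 116 mm above the counter. x axis: along the bar's long end.
- token: Teal acrylic key token, 38 mm disc with a short tab, 6 mm thick, lying on the counter near the box. Not part of the job.
- key: Brass dimple key, 65 mm long, 5 mm thick, lying near the box. Not part of the job.
- carabiner: Red plastic carabiner, 85 x 58 x 12 mm, lying beside the box. Not part of the job.
- doorstop: Black rubber doorstop wedge, 110 x 36 x about 30 mm, lying beside the box. Not part of the job.
- notes: Block of blank notes, 76 x 76 x 25 mm, in front of the box to the left. Not part of the job.
- mug: White mug, 76 mm wide, 90 mm high, to the left behind the box. Not part of the job.
- sanitiser: Clear bottle, 52 mm wide, 130 mm high, to the right behind the box. Not part of the job.

How it is judged (in metres and radians):
On the way, in this order (a step that is already met when the one before it is completed fails the run):
1. the latch bar is turned parallel to the box's front edge while the lid is still shut (value of joint latch between 1.37 and 1.77 rad and value of joint lid below 0.06 rad), for 0.2 s.
2. the lid is raised to 50 degrees and held by the fingers (value of joint lid between 0.785 and 0.96 rad and value of joint latch between 1.37 and 1.77 rad and contact force between lid and the fingers above 0.5 N), for 0.3 s.
At the end, for the whole second after the job is handed in: The program ends holding: through the last second the lid stands at 50 degrees (45 to 55), still (under 0.05 rad/s), with the fingers pressing on it (over 0.5 N), and the latch bar is parallel to the front edge within 11.5 degrees (1.37 to 1.77 rad) (all of step 2 and velocity of joint lid between -0.05 and 0.05 rad/s); the arm keeps its last pose, push and grip.
It fails at once if one of the other things on the counter is moved more than 20 mm (distance of any of token, key, carabiner, doorstop, notes, mug, sanitiser from where it was at the start of the episode above 0.02 m).
It also fails if it takes over 51 s, if anything falls off the work surface, if the arm or the gripper's body presses on something with over 40 N, if the wrist force passes 120 N, or if a joint passes its speed limit or range.

## Working session

There is one attempt and no reset: what is moved stays moved. The work goes in short steps, Python scripts to look and compute and a tool call to move; the robot and the scene stay as the last step left them, time stands still between calls to the robot, and variables do not carry over. Pictures are saved under pics/ and viewed, at most 10 in all, crops included, and the job is handed in when it is done.

Besides the shell and the picture viewer there is one more tool, called after ">>>" in YAML: its name, and indented under it one key for each argument. jog_arm: Moves the arm, as the interface text tells. Shifts and turns lie within -1 to 1; 1 stands for 0.1 m of shift or 180 degrees of turn. Its arguments: {"type":"object","properties":{"motion":{"type":"array","items":{"type":"array","items":{"type":"array","items":{"type":"number"}}}},"grip_force":{"type":"number"}},"required":["motion"]}

```bash
mkdir -p pics; ls
cat > h.py <<'E'
import numpy as np, cv2
from cell import env
from scipy.spatial.transform import Rotation as R
def cam(n):
    c=env.camera_info(n);o=c["orientation"];o=np.array(o)
    Rm=o if o.shape==(3,3) else R.from_euler('xyz',o,degrees=True).as_matrix()
    return np.array(c["camera_matrix"]),np.array(c["origin"]),Rm
def ray(n,u,v):
    K,o,Rm=cam(n);d=Rm@np.linalg.solve(K,[u,v,1.]);return o,d
def atz(n,u,v,z):
    o,d=ray(n,u,v);return o+d*(z-o[2])/d[2]
def tri(uv1,uv2):
    o1,d1=ray("top",*uv1);o2,d2=ray("scene",*uv2)
    t=np.linalg.lstsq(np.c_[d1,-d2],o2-o1,rcond=None)[0]
    a,b=o1+d1*t[0],o2+d2*t[1];return (a+b)/2,np.linalg.norm(a-b)
E
python3 - <<'E'
from h import *
for n in("top","scene"):
    print(n,env.camera_info(n))
    p,d=env.read_camera(n);np.savez(f"{n}0.npz",p=p,d=d);cv2.imwrite(f"pics/{n}0.png",p[:,:,::-1])
print(env.get_obs())
E
```

```text
pics
top {'camera_matrix': array([[433.74827078,   0.        , 322.04059981],
       [  0.        , 433.74827078, 199.31715073],
       [  0.        ,   0.        ,   1.        ]]), 'origin': array([0.49195625, 0.02599584, 0.99148714]), 'orientation': array([-174.15004599,    0.88980443,  -88.46462859])}
scene {'camera_matrix': array([[363.84300977,   0.        , 315.51207114],
       [  0.        , 363.84300977, 197.1532815 ],
       [  0.        ,   0.        ,   1.        ]]), 'origin': array([1.07591238, 0.38363984, 0.73920159]), 'orientation': array([-136.44633734,    0.46603825,  126.55988947])}
{'time_s': 0.1, 'qpos': array([-74.64794672,  18.43431778,  -4.01473898,  83.16604319,
         1.2948627 ,  78.54043369,  -3.26094435]), 'joint_velocities': array([ 0.01923614, -0.12356005, -0.01035839, -0.15558457,  0.00861557,
       -0.09544938, -0.01422971]), 'effort': array([ 2.75221475e-05, -4.92570412e+01, -4.05616164e-01, -3.13398921e+01,
       -6.42000418e-02,  3.93367920e-02,  6.30816180e-05]), 'tool_pos': array([0.16317194, 0.62871727, 0.23559273]), 'tool_rot': array([-1.79904422e+02,  5.46446960e-03,  1.65455781e+02]), 'force': array([-0.48870764, -0.27674784, -0.18760744]), 'wrist_torque': array([ 0.05607616, -0.02492775, -0.0008885 ]), 'grasp_force': 0.0, 'grip_width': 0.08700551136160443}
```

View pics/top0.png

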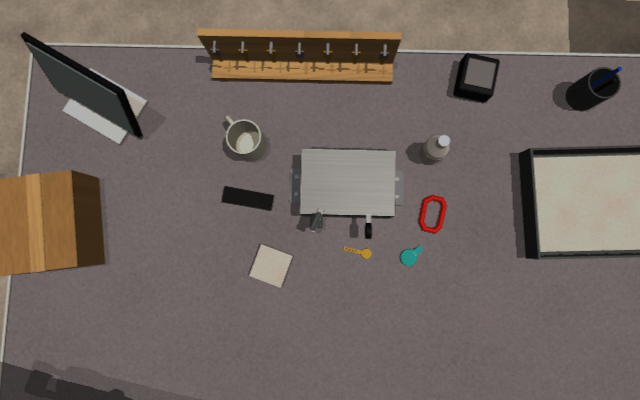

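View pics/scene0.png

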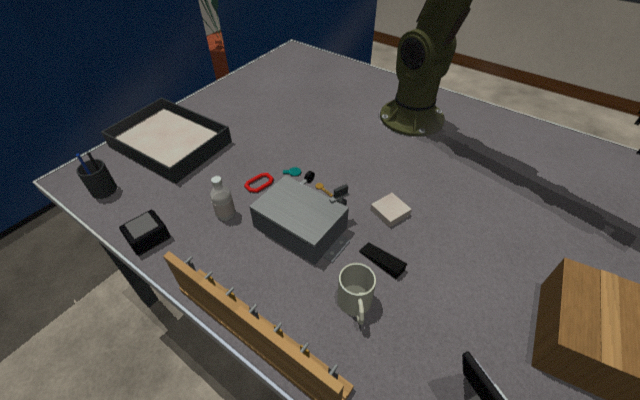

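The top view shows the box lid at about (301–396, 150–216), the latch wing near (317,219) and the disc near (368,229). In the scene view the latch is near (340,190) and the disc near (309,177). Next I'll take enlarged crops.

Run:
```python
from h import *
t=np.load("top0.npz")["p"];s=np.load("scene0.npz")["p"]
def crop(p,x,y,w,h,k):
    return cv2.convertScaleAbs(cv2.resize(p[y:y+h,x:x+w,::-1],None,fx=k,fy=k,interpolation=cv2.INTER_CUBIC),alpha=1.6,beta=10)
cv2.imwrite("pics/topc.png",crop(t,290,140,130,96,6))
cv2.imwrite("pics/scenec.png",crop(s,240,160,130,96,6))
```

```text
(no output)
```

View pics/topc.png

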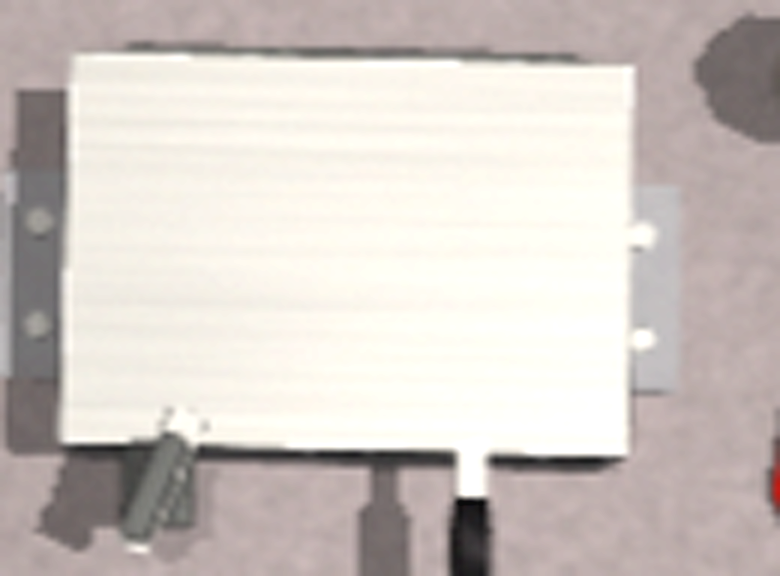

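View pics/scenec.png

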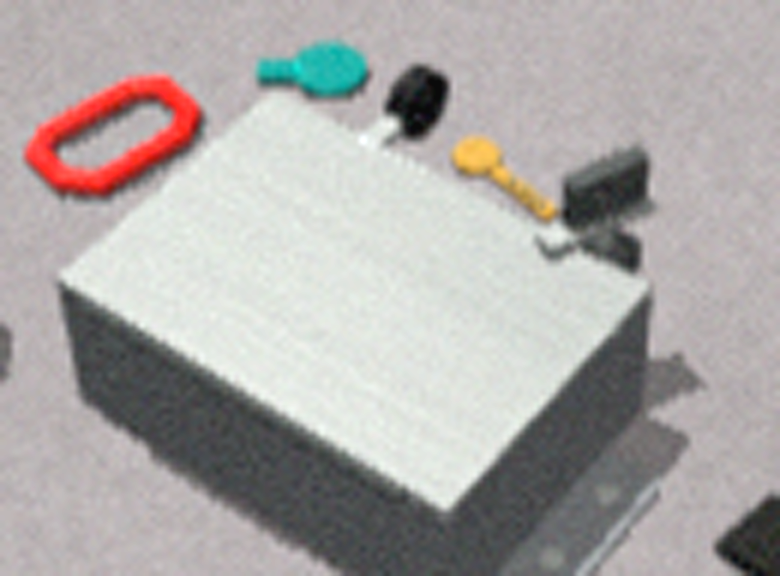

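The crops show these positions (crop pixels):

| Feature | Top crop | Scene crop |
|---|---|---|
| Lid rear-left corner | (75,54) | (447,512) |
| Lid rear-right corner | (635,66) | (60,283) |
| Lid front-right corner | (628,456) | (275,95) |
| Lid front-left corner | (62,443) | (650,290) |
| Wing top | (178,437) to (138,538) | (565,180) to (640,150) |
| Disc | x 452–492 | centre (417,102) |

Run:
```python
from h import *
T=lambda c:(290+(c[0]+.5)/6-.5,140+(c[1]+.5)/6-.5)
S=lambda c:(240+(c[0]+.5)/6-.5,160+(c[1]+.5)/6-.5)
t=[(75,54),(635,66),(628,456),(62,443)];s=[(447,512),(60,283),(275,95),(650,290)]
P=[]
for a,b in zip(t,s):
    x,e=tri(T(a),S(b));P.append(x);print("corner",x.round(4),round(e,4), atz("top",*T(a),.0805).round(4), atz("scene",*S(b),.0805).round(4))
P=np.array(P)
loc=np.array([[70,100],[70,-100],[-70,-100],[-70,100]])/1000
for Q in(P[:,:2],np.array([atz("top",*T(a),.0805)[:2] for a in t]),np.array([atz("scene",*S(a),.0805)[:2] for a in s])):
    c=Q.mean(0);H=loc.T@(Q-c);yaw=np.arctan2(H[0,1]-H[1,0],H[0,0]+H[1,1])
    Rm=np.array([[np.cos(yaw),-np.sin(yaw)],[np.sin(yaw),np.cos(yaw)]])
    f=lambda p:(c+Rm@np.array(p)).round(4)
    print("box",c.round(4),"yaw",np.degrees(yaw).round(2),"latch",f([-.086,.065]),"disc",f([-.102,-.045]),"hinge",f([.07,0]))
for a,b in(((178,437),(565,180)),((138,538),(640,150))):
    x,e=tri(T(a),S(b));print("wing?",x.round(4),round(e,4),atz("top",*T(a),.116).round(4),atz("top",*T(b),.116).round(4) if 0 else atz("scene",*S(b),.116).round(4))
print("disc top",atz("top",*T((472,540)),.09).round(4),"scene c",atz("scene",*S((417,102)),.0775).round(4))
# token,key etc heights near: print key/token/notes xy
for n,p in dict(key=(366,254),token=(408,257),notesTR=(293,253),carab=(432,214)).items(): print(n,atz("top",*p,.005).round(3))
```

```text
corner [0.6935 0.0888 0.0766] 0.0008 [0.6928 0.0882 0.0805] [0.6955 0.0909 0.0805]
corner [ 0.6937 -0.1107  0.0739] 0.0028 [ 0.6932 -0.1109  0.0805] [ 0.6969 -0.1045  0.0805]
corner [ 0.5546 -0.1104  0.0745] 0.0007 [ 0.5544 -0.1097  0.0805] [ 0.5592 -0.1055  0.0805]
corner [0.5543 0.0888 0.0749] 0.0 [0.5539 0.0884 0.0805] [0.5586 0.0913 0.0805]
box [ 0.624  -0.0109] yaw 0.04 latch [0.538  0.0541] disc [ 0.5221 -0.0559] hinge [ 0.694  -0.0108]
box [ 0.6236 -0.011 ] yaw -0.01 latch [0.5376 0.054 ] disc [ 0.5216 -0.056 ] hinge [ 0.6936 -0.011 ]
box [ 0.6276 -0.007 ] yaw 0.24 latch [0.5413 0.0577] disc [ 0.5258 -0.0524] hinge [ 0.6976 -0.0067]
wing? [0.5549 0.0465 0.114 ] 0.0011 [0.5545 0.0469 0.116 ] [0.5569 0.0471 0.116 ]
wing? [0.5204 0.0595 0.1111] 0.0001 [0.5202 0.0594 0.116 ] [0.5247 0.062  0.116 ]
disc top [ 0.5233 -0.0549  0.09  ] scene c [ 0.5234 -0.0541  0.0775]
key [ 0.471 -0.058  0.005]
token [ 0.467 -0.153  0.005]
notesTR [0.469 0.106 0.005]
carab [ 0.565 -0.206  0.005]
```

>>> jog_arm:
  motion:
    - [[-0.2,-0.18,0,0,0,0,0],[-0.4,-0.36,0,0,0,0,0],[-0.6,-0.54,0,0,0,0,0],[-0.8,-0.72,0,0,0,0,0],[-1,-0.92,0,0,0,0,0]]

```text
time_s: 0.6
tool_pos: [0.2374, 0.5139, 0.236]
tool_rot: [-180.0, -0.0, 165.5]
force: [-0.2, -0.5, 0.3]
grip_width: 0.0871
grasp_force: 0.0
```

>>> jog_arm:
  motion:
    - [[-0.2,-0.18,0,0,0,0,0],[-0.4,-0.36,0,0,0,0,0],[-0.6,-0.54,0,0,0,0,0],[-0.8,-0.72,0,0,0,0,0],[-1,-0.92,0,0,0,0,0]]

```text
time_s: 1.1
tool_pos: [0.311, 0.3998, 0.2362]
tool_rot: [-180.0, -0.0, 165.5]
force: [-0.8, -0.0, 0.1]
grip_width: 0.0869
grasp_force: 0.0
```

>>> jog_arm:
  motion:
    - [[-0.2,-0.18,0,0,0,0,0],[-0.4,-0.36,0,0,0,0,0],[-0.6,-0.54,0,0,0,0,0],[-0.8,-0.72,0,0,0,0,0],[-1,-0.92,0,0,0,0,0]]

```text
time_s: 1.6
tool_pos: [0.3846, 0.2857, 0.2362]
tool_rot: [-180.0, -0.0, 165.5]
force: [-0.5, 0.2, -0.1]
grip_width: 0.0873
grasp_force: 0.0
```

>>> jog_arm:
  motion:
    - [[-0.2,-0.18,0,0,0,0,0],[-0.4,-0.36,0,0,0,0,0],[-0.6,-0.54,0,0,0,0,0],[-0.8,-0.72,0,0,0,0,0],[-1,-0.92,0,0,0,0,0]]

```text
time_s: 2.1
tool_pos: [0.4583, 0.1717, 0.2363]
tool_rot: [-180.0, -0.0, 165.5]
force: [-0.2, -0.4, -0.0]
grip_width: 0.0872
grasp_force: 0.0
```

>>> jog_arm:
  motion:
    - [[-0.2,-0.18,0,0,0,0,0.3],[-0.4,-0.36,0,0,0,0,0.3],[-0.6,-0.54,0,0,0,0,0.3],[-0.8,-0.72,0,0,0,0.02,0.3],[-1,-0.92,0,0,0,0.034,0.3]]

```text
time_s: 2.6
tool_pos: [0.5323, 0.0575, 0.2363]
tool_rot: [180.0, -0.0, 159.1]
force: [1.0, -0.3, 0.5]
grip_width: 0.0625
grasp_force: 0.0
```

>>> jog_arm:
  motion:
    - [[-0.04,-0.01,0.25,0,0,0,0.3],[-0.08,-0.016,0.5,0,0,0,0.3],[-0.08,-0.016,0.75,0,0,0,0.3],[-0.08,-0.016,0.9,0,0,0,0.3],[-0.08,-0.016,0.9,0,0,0,0.3]]

```text
time_s: 3.1
tool_pos: [0.5371, 0.0537, 0.1443]
tool_rot: [-179.8, -0.2, 159.3]
force: [0.8, -0.1, -0.9]
grip_width: 0.0608
grasp_force: 0.0
```

Run:
```python
from h import *
ims=[]
for n,(x,y) in dict(top=(290,150),scene=(290,130)).items():
    p,d=env.read_camera(n)
    ims.append(cv2.convertScaleAbs(cv2.resize(p[y:y+100,x:x+65,::-1],None,fx=6,fy=6,interpolation=cv2.INTER_CUBIC),alpha=1.6,beta=10))
cv2.imwrite("pics/a.png",np.hstack(ims))
```

```text
(no output)
```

View pics/a.png

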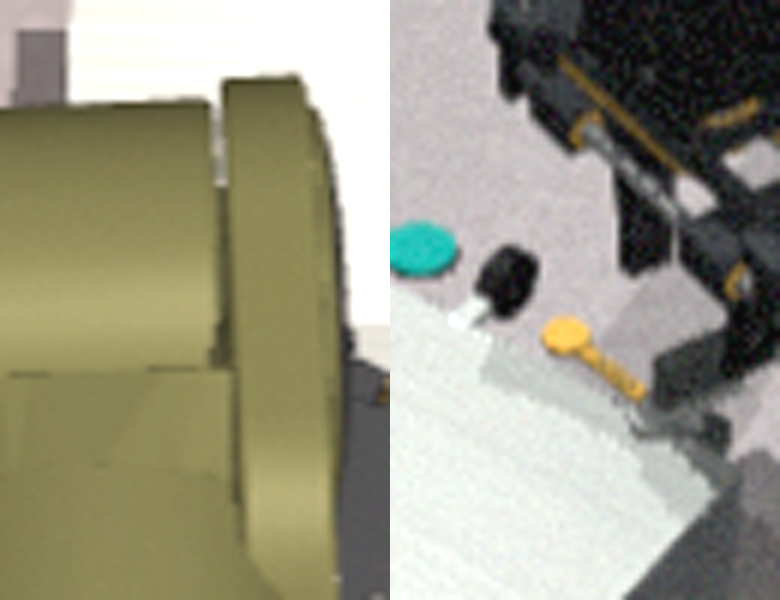

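The arm hides the latch in the top view. In the scene crop the wing at (690,365) sits between the left finger tip (645,265) and the right finger (755,370), so I'll descend and close.

>>> jog_arm:
  motion:
    - [[0,0,0.12,0,0,0,0.3],[0,0,0.25,0,0,0,0.3],[0,0,0.35,0,0,0,0.3],[0,0,0.385,0,0,0,0.3],[0,0,0.385,0,0,0,0.5]]

```text
time_s: 3.7
tool_pos: [0.5381, 0.054, 0.1072]
tool_rot: [-179.9, -0.1, 159.3]
force: [-0.1, -0.0, 0.2]
grip_width: 0.0577
grasp_force: 0.0
```

>>> jog_arm:
  motion:
    - [[0,0,0,0,0,0,0.7],[0,0,0,0,0,0,0.9],[0,0,0,0,0,0,1],[0,0,0,0,0,0,1],[0,0,0,0,0,0,1]]
  grip_force: 12

```text
time_s: 4.2
tool_pos: [0.5388, 0.0541, 0.1083]
tool_rot: [180.0, 0.0, 159.3]
force: [0.1, -0.1, -1.1]
grip_width: 0.0206
grasp_force: 0.0
```

>>> jog_arm:
  motion:
    - [[0,0,0,0,0,0,1],[0,0,0,0,0,0,1],[0,0,0,0,0,0,1],[0,0,0,0,0,0,1]]

```text
time_s: 4.6
tool_pos: [0.539, 0.0549, 0.1082]
tool_rot: [179.9, 0.0, 159.4]
force: [1.1, 2.8, -0.8]
grip_width: 0.0097
grasp_force: 12.0
```

>>> jog_arm:
  motion:
    - [[0,0,0,0,0,0.04,1],[0,0,0,0,0,0.08,1],[0,0,0,0,0,0.12,1],[0,0,0,0,0,0.16,1],[0,0,0,0,0,0.2,1]]

```text
time_s: 5.1
tool_pos: [0.5388, 0.0546, 0.1082]
tool_rot: [180.0, -0.0, 123.1]
force: [0.0, 1.6, 1.1]
grip_width: 0.0098
grasp_force: 12.0
```

>>> jog_arm:
  motion:
    - [[0,0,0,0,0,0.04,1],[0,0,0,0,0,0.08,1],[0,0,0,0,0,0.12,1],[0,0,0,0,0,0.16,1],[0,0,0,0,0,0.186,1]]

```text
time_s: 5.6
tool_pos: [0.5384, 0.0545, 0.1082]
tool_rot: [-180.0, -0.0, 89.7]
force: [-0.8, 2.1, 1.2]
grip_width: 0.0095
grasp_force: 12.0
```

>>> jog_arm:
  motion:
    - [[0,0,0,0,0,0,1],[0,0,0,0,0,0,1],[0,0,0,0,0,0,1]]

```text
time_s: 5.9
tool_pos: [0.5384, 0.0545, 0.1082]
tool_rot: [-180.0, -0.0, 89.9]
force: [-1.4, 3.4, 2.3]
grip_width: 0.0102
grasp_force: 12.0
```

>>> jog_arm:
  motion:
    - [[0,0,0,0,0,0,0.5],[0,0,0,0,0,0,0.5],[0,0,0,0,0,0,0.5],[0,0,0,0,0,0,0.5],[0,0,-0.1,0,0,0,0.5]]

```text
time_s: 6.4
tool_pos: [0.5376, 0.0536, 0.1172]
tool_rot: [-179.8, 0.1, 89.8]
force: [-0.2, -0.3, -0.5]
grip_width: 0.0399
grasp_force: 0.0
```

>>> jog_arm:
  motion:
    - [[0,0,-0.3,0,0,0,0.4],[-0.1,0,-0.6,0,0,0,0.4],[-0.4,-0.05,-0.8,0,0,-0.04,0.4],[-0.7,-0.1,-0.8,0,0,-0.08,0.4],[-1,-0.163,-0.8,0,0,-0.12,0.4]]

```text
time_s: 6.9
tool_pos: [0.5227, -0.0471, 0.1998]
tool_rot: [179.8, 0.0, 111.8]
force: [-0.2, -0.3, -0.4]
grip_width: 0.0524
grasp_force: 0.0
```

>>> jog_arm:
  motion:
    - [[0,0,0,0,0,-0.045,0.4],[0,0,0,0,0,-0.09,0.4],[0,0,0,0,0,-0.135,0.4],[0,0,0,0,0,-0.18,0.4],[0,0,0,0,0,-0.225,0.4]]

```text
time_s: 7.4
tool_pos: [0.5223, -0.0462, 0.1989]
tool_rot: [180.0, 0.0, 152.3]
force: [-0.0, -0.4, 0.5]
grip_width: 0.0523
grasp_force: 0.0
```

>>> jog_arm:
  motion:
    - [[0,0,0,0,0,-0.045,0.4],[0,0,0,0,0,-0.09,0.4],[0,0,0,0,0,-0.135,0.4],[0,0,0,0,0,-0.155,0.4],[0,0,0,0,0,-0.155,0.4]]

```text
time_s: 7.9
tool_pos: [0.5223, -0.0461, 0.1988]
tool_rot: [180.0, 0.0, 179.8]
force: [-0.8, 0.3, 0.3]
grip_width: 0.0522
grasp_force: 0.0
```

Run:
```python
from h import *
p,d=env.read_camera("scene")
x,y=270,110
cv2.imwrite("pics/b.png",cv2.convertScaleAbs(cv2.resize(p[y:y+110,x:x+110,::-1],None,fx=5,fy=5,interpolation=cv2.INTER_CUBIC),alpha=1.6,beta=10))
o=env.get_obs();print(o["tool_pos"],o["tool_rot"],o["qpos"].round(1),o["grip_width"])
```

```text
[ 0.52224759 -0.04607334  0.19866218] [1.79992541e+02 4.23004628e-02 1.79760471e+02] [-33.7   4.3  37.9 105.1  -2.8  71.4  94.7] 0.05214551407267312
```

View pics/b.png

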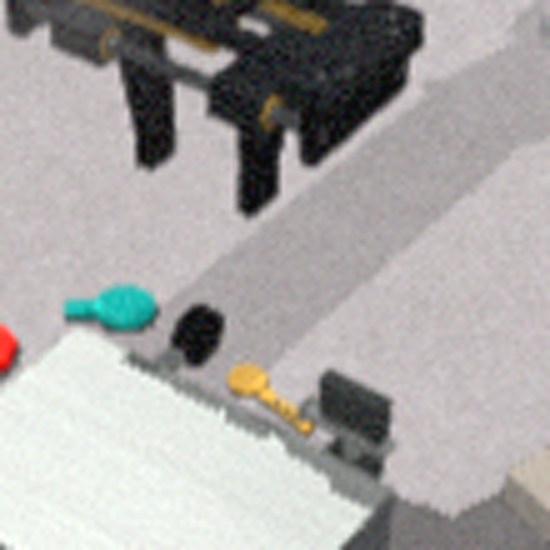

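The wing at (355,410) now stands parallel to the front edge, and the open fingers at (150,150) and (258,190) are above the disc at (198,333). Next I'll lower over the disc.

>>> jog_arm:
  motion:
    - [[0,-0.05,0.2,0,0,0,0.4],[0,-0.095,0.4,0,0,0,0.4],[0,-0.095,0.6,0,0,0,0.4],[0,-0.095,0.8,0,0,0,0.4],[0,-0.095,0.8,0,0,0,0.4]]

```text
time_s: 8.45
tool_pos: [0.5201, -0.0554, 0.1159]
tool_rot: [-180.0, -0.3, 179.8]
force: [-0.7, 0.5, -0.1]
grip_width: 0.0521
grasp_force: 0.0
```

>>> jog_arm:
  motion:
    - [[0,0,0.1,0,0,0,0.4],[0,0,0.2,0,0,0,0.4],[0,0,0.3,0,0,0,0.4],[0,0,0.43,0,0,0,0.4],[0,0,0.43,0,0,0,0.4]]

```text
time_s: 8.95
tool_pos: [0.5206, -0.0553, 0.0731]
tool_rot: [-180.0, -0.2, 179.9]
force: [-0.6, -0.6, -0.0]
grip_width: 0.0525
grasp_force: 0.0
```

>>> jog_arm:
  motion:
    - [[0,0,0,0,0,0,0.6],[0,0,0,0,0,0,0.8],[0,0,0,0,0,0,1],[0,0,0,0,0,0,1],[0,0,0,0,0,0,1]]
  grip_force: 25

```text
time_s: 9.45
tool_pos: [0.5223, -0.0553, 0.0753]
tool_rot: [180.0, 0.0, 179.9]
force: [-0.8, -0.4, 0.6]
grip_width: 0.0199
grasp_force: 0.0
```

>>> jog_arm:
  motion:
    - [[0,0,0,0,0,0,1],[0,0,0,0,0,0,1],[0,0,0,0,0,0,1],[0,0,0,0,0,0,1]]

```text
time_s: 9.85
tool_pos: [0.5222, -0.0548, 0.0752]
tool_rot: [180.0, 0.0, 179.9]
force: [0.4, 2.1, 2.4]
grip_width: 0.0119
grasp_force: 25.0
```

>>> jog_arm:
  motion:
    - [[-0.004,0,-0.09,0,0,0,1],[-0.013,0,-0.18,0,0,0,1],[-0.026,0,-0.268,0,0,0,1],[-0.044,0,-0.357,0,0,0,1],[-0.066,0,-0.444,0,0,0,1]]

```text
time_s: 10.35
tool_pos: [0.528, -0.0549, 0.1199]
tool_rot: [179.9, -0.1, 179.9]
force: [-0.7, 4.3, -3.9]
grip_width: 0.0119
grasp_force: 25.0
```

>>> jog_arm:
  motion:
    - [[-0.027,0,-0.086,0,0,0,1],[-0.059,0,-0.17,0,0,0,1],[-0.095,0,-0.253,0,0,0,1],[-0.135,0,-0.334,0,0,0,1],[-0.179,0,-0.412,0,0,0,1]]

```text
time_s: 10.85
tool_pos: [0.5458, -0.0549, 0.1611]
tool_rot: [179.9, -0.1, 179.9]
force: [-2.6, 3.8, -2.5]
grip_width: 0.0118
grasp_force: 25.0
```

Forces are low and the disc is still held, so I'll continue.

>>> jog_arm:
  motion:
    - [[-0.049,0,-0.076,0,0,0,1],[-0.101,0,-0.149,0,0,0,1],[-0.157,0,-0.22,0,0,0,1],[-0.217,0,-0.287,0,0,0,1],[-0.28,0,-0.351,0,0,0,1]]

```text
time_s: 11.35
tool_pos: [0.5739, -0.0548, 0.1963]
tool_rot: [179.9, -0.1, 179.9]
force: [-2.6, 4.2, -1.0]
grip_width: 0.0116
grasp_force: 25.0
```

>>> jog_arm:
  motion:
    - [[-0.037,0,-0.034,0,0,0,1],[-0.075,0,-0.068,0,0,0,1],[-0.112,0,-0.1,0,0,0,1],[-0.112,0,-0.1,0,0,0,1],[-0.112,0,-0.1,0,0,0,1]]

```text
time_s: 11.85
tool_pos: [0.5856, -0.0548, 0.2066]
tool_rot: [179.9, -0.0, 179.9]
force: [-2.6, 5.2, 0.2]
grip_width: 0.0113
grasp_force: 25.0
```

>>> jog_arm:
  motion:
    - [[0,0,0,0,0,0,1],[0,0,0,0,0,0,1],[0,0,0,0,0,0,1],[0,0,0,0,0,0,1],[0,0,0,0,0,0,1]]

```text
time_s: 12.35
tool_pos: [0.5857, -0.0548, 0.2066]
tool_rot: [179.9, -0.0, 179.9]
force: [-3.5, 4.2, 0.2]
grip_width: 0.0119
grasp_force: 25.0
```

Run:
```python
from h import *
p,d=env.read_camera("scene")
x,y=230,100
cv2.imwrite("pics/c.png",cv2.convertScaleAbs(cv2.resize(p[y:y+150,x:x+150,::-1],None,fx=4,fy=4,interpolation=cv2.INTER_CUBIC),alpha=1.6,beta=10))
K,o,Rm=cam("scene")
v,u=np.mgrid[0:400,0:640];P=(np.stack([(u-K[0,2])/K[0,0]*d,(v-K[1,2])/K[1,1]*d,d],-1))@Rm.T+o
m=(d>0)&(P[...,0]>.60)&(P[...,0]<.68)&(P[...,1]>-.09)&(P[...,1]<.07)&(P[...,2]>.085)&(P[...,2]<.2)
Q=P[m];c=np.median(Q,0);Q=Q[np.abs(np.polyval(np.polyfit(Q[:,0],Q[:,2],1),Q[:,0])-Q[:,2])<.01]
s=np.polyfit(Q[:,0],Q[:,2],1);print(len(Q),"lid deg",np.degrees(np.arctan(-s[0])))
ob=env.get_obs();print(ob["tool_pos"],ob["grasp_force"],ob["force"])
```

```text
2920 lid deg 49.43375285762445
[ 0.5856618  -0.05482156  0.20665423] 24.999947987962514 [-3.66154898  4.07486279 -0.27777926]
```

View pics/c.png

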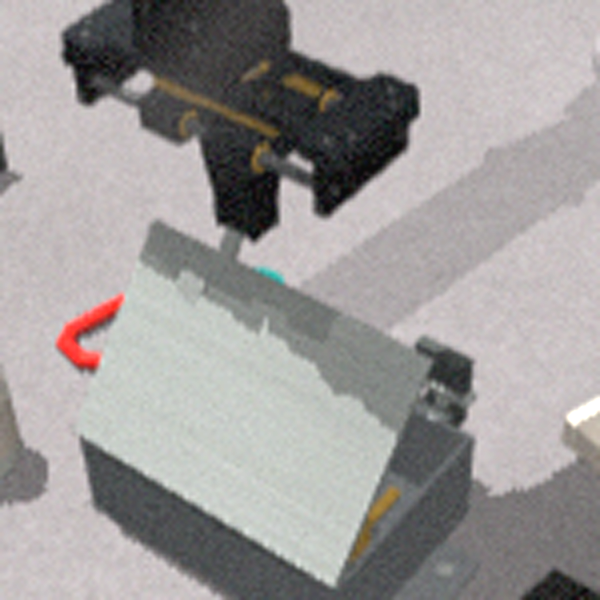

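The lid stands open at 49.4° by the depth fit. The fingers hold the disc at (245,220) and the latch at (445,375) is still parallel to the front edge.

```bash
python3 -c "
from cell import env
print(env.sign_off())"
```

```text
the job is handed in; nothing more can be done
None
```

The job is handed in: the latch is turned parallel to the box's front edge, and the gripper is holding the lid at about 49.4° (measured from depth) with a 25 N grip; no verdict came back on hand-in.

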